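Hang a rubber stamp on the carousel

ROBOT

A 6-joint arm with a two-finger parallel gripper is mounted at the origin on a cart in front of the work surface, level with it; the furniture and walls round the work are solid. World frame = base frame: x ahead of the robot, y to its left, z up, the work surface at z = 0. Lengths are in m, angles in degrees, forces in N, time in s.
With the tool pointing down it reaches from about 0.4 to 0.825 m from the base axis. Payload 7 kg.
Tool frame: the origin (TCP) lies between the finger pads; the fingertips stand 14 mm ahead of it and the grasp point (between the pads) lies 5 mm behind it; z points along the fingers, y is the line along which they close (so a half turn about z gives the same grasp; the last joint's range is limited). The gripper opens to 88 mm and grips with 3 to 60 N. Pads are 19 mm wide; open, the fingers measure 130 mm over their backs; the gripper's body (78 mm by 193 mm) begins 47 mm behind the grasp point.
Start: joints at [-47.321, 20.546, 0.682, 0, -70.136, -16.507], TCP at [0.298, -0.606, 0.241] pointing down, gripper open.
Joint ranges: [-176.03, 176.03], [-82.01, 121.73], [-58.28, 71.71], [-173.87, 95.51], [-174.79, -0.11], [-173.66, 173.66]. Speed limits (degrees/s): [136.94, 136.94, 172.46, 180, 180, 180].

INTERFACE

Orientations are given as [roll, pitch, yaw] about the fixed x, y, z axes, in that order (R = Rz(yaw) Ry(pitch) Rx(roll)).
In Python, from plant import status, cams, job gives the robot as it stands. The module is installed in compiled form; this text tells all that it offers.
- The arm moves only by the tool step_arm, never from a script. Its arguments are lists of equal length, an entry for each row: "xyz": the shift along the tool's x, y, z each as a share of 20 cm, from -1 to 1, a list of three; "yaw": the turn about the tool's z as a share of 360 degrees, from -1 to 1; "claw": the closure, from -1 (fully open) to 1 (shut). A call has 1 to 20 rows; each row is the pose to reach, as a shift and turn from the pose commanded when the call began, along the tool's axes at that moment, turning the shorter way round; what a row does not reach only later rows make up. A row lasts 1/12 s, in which the tool goes at most 41.7 mm and 7.16 degrees, less where a joint would pass 70% of its speed; a pose out of reach is approached as far as the arm can. A call with a number of a shift or a turn outside -1 to 1 is refused whole. A call with a gripper value outside its range is refused whole. The fingers move at their own pace and stop on an object; "grip_force" is the grip in N (left out, the last holds). Time passes only in rows, so rows that repeat a pose let the fingers close. It gives the time, the measured TCP pose, the force, the opening and the grip force at its end, in the units of the state.
- status.get_state(): the state, without advancing time (a new reading comes with each control period).
- cams.capture(name): name is "scene" or "top" or "wrist"; returns (picture, depth): 420x560x3 uint8, blue, green, red; 420x560 float32, m along the optical axis (not along the pixel's ray), 0 where there is no reading.
- cams.calibration(name): a dict with "mtx" (3x3 intrinsics, pixels), "camera_from_world" (4x4, takes a point from world to camera coordinates); the wrist camera has in their place "T_tool_cam" (4x4, takes a point from camera to tool coordinates, whose origin is the TCP and whose axes are the flange's). Camera axes: x right, y down, z forward; pixel columns grow to the right and rows downward; lengths in m; the calibration is good to about 2 mm. A picture is of the moment at which its call begins: read the wrist's pose just before it. calibration takes no time and is no camera call.
- job.close_job(): hands the job in; it is judged then, once.
The state is a dict: "time_s": time; "joints": joint angles; "qd": joint speeds; "joint_torque": joint torques, N m; "tcp_pos": TCP position; "eef_rot": TCP orientation; "contact_force": force on the tool from outside, world axes, zero at the start; "moment": the same for the moment, N m; "gripper_width": finger opening in m; "gripper_force": force on a finger pad.
Only numpy, scipy, OpenCV 4.12 (cv2) and the standard library are available. Lean on these libraries where they do the work, as an engineer would, in place of code of your own. Each camera call takes 0.05 s, during which the arm holds its last target. There are 200 camera calls.

TASK

Turn the desk stamp carousel by its top grip until its empty hook points to the front, over the small tab on the base. Then hang the round-footed stamp that stands on the desk on that empty hook, leaving the hook at the front. Leave the stamp with the oblong foot standing where it is.

Things in the scene. Friction and masses are not known exactly. Their poses are not given: they have to be found in the camera images.
- carousel (a joint): turning angle of the upper part of the stamp carousel about its upright axis, rad; 0 = the empty hook points exactly over the front tab, positive = the hook is turned counter-clockwise seen from above. It starts between 0.75 and 1.35. Light friction (0.04 N m) holds it where it is left; stops at -3.1 and 3.1.
- turning_grip (a point): centre of the dark wooden grip bar on top of the carousel, on its axis, 210 mm above the desk. Bar 46 mm long (its y), 16 mm thick (its x: grip it along x), 28 mm high (196 to 224 mm), on a 14 mm stem. Its -x axis points level toward the empty hook. The heads of the hung stamps, 65 mm from the axis, rise to 170 mm above the desk.
- front_tab (a point): brass dot on the small wooden tab that sticks out of the round base (120 mm wide, fixed to the desk) of the carousel, 74 mm from the axis and 11 mm above the desk: it marks the front, roughly on the robot's side.
- empty_hook (a point): where the centre of a stamp's handle head lies when it hangs on the empty hook: 65 mm from the carousel's axis, 152 mm above the desk; turns with the carousel; -x axis points outward. The stamp enters upright from outside, neck between the rods, head above the tips, and is lowered until its head rests on the rods. The other three hooks, at quarter turns, hold round-footed stamps fixed there.
- round_handle (a point): centre of the handle head of the loose round-footed stamp, 64 mm above its underside; its z axis is the stamp's upright axis. The stamp is 82 mm high: round foot 38 mm wide and 14 mm high, neck 9 mm thick from 14 to 50 mm, round wooden head 34 mm wide with a flat underside at 50 mm, straight-sided from 54 to 74 mm, domed to 82 mm. About 70 g. It stands on the desk.
- block_handle (a point): the same point of the other loose stamp on the desk, with the same handle but an oblong foot 60 x 24 x 14 mm; it must stay where it stands.
- hook_mouth (a point): middle of the open outer end of the empty hook, between its tips, 91 mm from the carousel's axis, 135 mm above the desk. The hook is a level fork of two 6 mm steel rods, top at 138 mm, slot 14 mm wide, flaring to 28 mm at this mouth, where the tips turn up to 144 mm above the desk.
Not all that is in view belongs to the job. Leave any orange look-alike of the part that bears round_handle alone.

How it is judged (in metres and radians):
On the way, in this order (a step that is already met when the one before it is completed fails the run):
1. the empty hook is turned to the front, within 0.22 rad of the tab (value of joint carousel between -0.22 and 0.22 rad), for 0.2 s.
2. then the round-footed stamp is in the empty hook (horizontal distance between round_handle and empty_hook below 0.015 m and z of round_handle in the frame of empty_hook between -0.006 and 0.006 m), for 0.2 s.
At the end, for the whole second after the job is handed in: The round-footed stamp hangs upright (within 0.2 rad) in the empty hook, its head resting on the fork (handle centre within 15 mm sideways and 6 mm in height of the hook point), the hook still points to the front tab within 0.3 rad, and the oblong-footed stamp stands within 30 mm of where it was (all of step 2 and value of joint carousel between -0.3 and 0.3 rad and angle between each of round_handle, block_handle's own z axis and vertical below 0.2 rad and distance of block_handle from where it was at the start of the episode below 0.03 m); the robot touches nothing.
It fails at once if the oblong-footed stamp is shifted by more than 30 mm or knocked over (distance of block_handle from where it was at the start of the episode above 0.03 m or angle between block_handle's own z axis and vertical above 0.5 rad).
It also fails if it takes over 48 s, if anything falls off the work surface, if the arm or the gripper's body presses on something with over 40 N, if the wrist force passes 120 N, or if a joint passes its speed limit or range.

## Working session

There is one attempt and no reset: what is moved stays moved. The work goes in short steps, Python scripts to look and compute and a tool call to move; the robot and the scene stay as the last step left them, time stands still between calls to the robot, and variables do not carry over. Pictures are saved under pics/ and viewed, at most 10 in all, crops included, and the job is handed in when it is done.

Besides the shell and the picture viewer there is one more tool, called in YAML: its name, and indented under it one key for each argument. step_arm: Moves the arm, as the interface text tells. Shift numbers are shares of 20 cm and turn numbers shares of 360 degrees, none past 1 either way. Its arguments: {"type":"object","properties":{"xyz":{"type":"array"},"yaw":{"type":"array"},"claw":{"type":"array"},"grip_force":{"type":"number"}},"required":["xyz","yaw","claw"]}

```bash
mkdir -p pics; cat > h.py <<'E'
import numpy as np, cv2
from plant import status, cams, job
def cap(n):
    p,d=cams.capture(n); c=cams.calibration(n); return p,d,c
def pts(d,c):
    K=np.array(c["mtx"]); T=np.linalg.inv(np.array(c["camera_from_world"]))
    v,u=np.mgrid[:d.shape[0],:d.shape[1]]
    P=np.stack([(u-K[0,2])/K[0,0]*d,(v-K[1,2])/K[1,1]*d,d],-1)
    return P@T[:3,:3].T+T[:3,3]
def proj(X,c):
    K=np.array(c["mtx"]);T=np.array(c["camera_from_world"])
    q=K@(T[:3,:3]@np.array(X)+T[:3,3]); return q[:2]/q[2]
E
python3 - <<'E'
from h import *
s=status.get_state();print(s)
for n in("scene","top"):
    p,d,c=cap(n);cv2.imwrite(f"pics/{n}0.png",p);np.savez(f"{n}0.npz",p=p,d=d,mtx=c["mtx"],T=c["camera_from_world"])
E
```

```text
{'time_s': 0.0, 'joints': array([-4.73215775e+01,  2.05921945e+01,  6.33218670e-01, -2.20855329e-02,
       -7.01353827e+01, -1.65066340e+01]), 'qd': array([ 0.04401876,  0.03446043,  0.01576039,  0.02337819, -0.02475822,
        0.10354187]), 'joint_torque': array([-1.84200426e-04, -5.82722247e+01,  2.93054473e+01,  6.99724987e+00,
        6.84153638e-03, -1.90401124e-04]), 'tcp_pos': array([ 0.29749278, -0.60537857,  0.2396037 ]), 'eef_rot': array([ 1.79903631e+02, -6.90663878e-03, -1.53835727e+02]), 'contact_force': array([ 0.0908877 ,  0.49473295, -0.13400709]), 'moment': array([-0.00756216,  0.01111182, -0.01963339]), 'gripper_force': 0.0, 'gripper_width': 0.08769210318654025}
```

View pics/scene0.png

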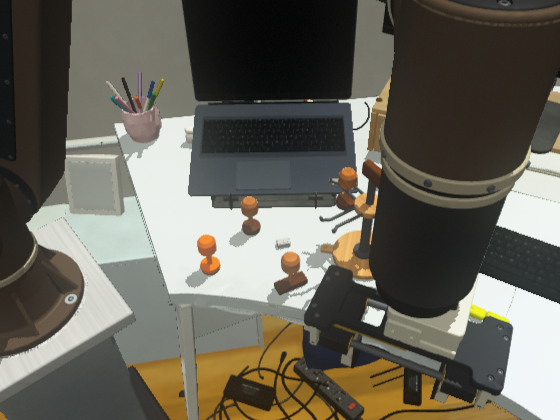

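View pics/top0.png

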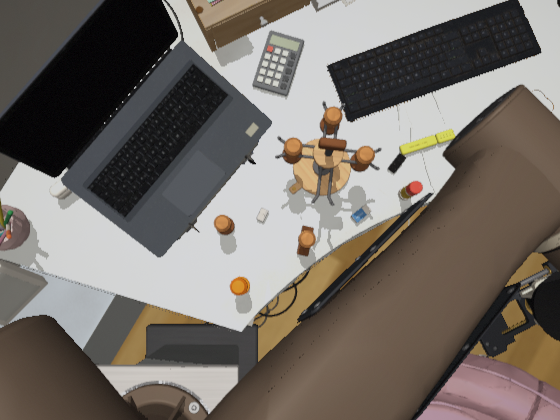

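The scene view shows the carousel at about (355,230), with the arm partly in front of it. Three loose stamps stand on the desk:
- Scene (250,208) / top (223,225): brown head, dark round foot. This fits the description and is the target.
- Scene (207,250) / top (240,287): orange all over, so it is the look-alike.
- Scene (290,268) / top (306,240): oblong foot, to be left alone.

In the top view the grip bar is at (332,144), the empty hook points to about (322,198) and the tab is at (295,186).

```bash
python3 - <<'E'
from h import *
z=np.load("top0.npz");p,d=z["p"],z["d"];c=dict(mtx=z["mtx"],camera_from_world=z["T"])
P=pts(d,c);hsv=cv2.cvtColor(p,cv2.COLOR_BGR2HSV)
print("cam",np.linalg.inv(z["T"])[:3,3], "base px",proj([0,0,0],c))
# heads: points by height within windows
for n,(u,v) in dict(round=(223,225),orange=(240,287),block=(306,240),h1=(292,150),h2=(332,119),h3=(365,157)).items():
    w=P[v-16:v+17,u-16:u+17]; W=w.reshape(-1,3); H=hsv[v-16:v+17,u-16:u+17].reshape(-1,3)
    lo,hi=(.05,.09) if n in("round","orange","block") else (.14,.18)
    m=(W[:,2]>lo)&(W[:,2]<hi)&(H[:,1]>100); q=W[m]
    print(n,m.sum(),q.mean(0).round(4),((q.max(0)+q.min(0))/2).round(4),(q.max(0)-q.min(0)).round(4),"z98",np.percentile(q[:,2],98).round(3))
# bar
w=P[125:170,305:360].reshape(-1,3);m=(w[:,2]>.212)&(w[:,2]<.235);q=w[m]
r=cv2.minAreaRect((q[:,:2]*1000).astype(np.float32));print("bar",m.sum(),r,q[:,2].mean())
# hook rods
w=P[165:215,300:345].reshape(-1,3);m=(w[:,2]>.125)&(w[:,2]<.15);q=w[m];print("rods",m.sum(),q.mean(0))
r=cv2.minAreaRect((q[:,:2]*1000).astype(np.float32));print(r)
print("tab",P[186,295],[P[v,u].round(4) for v,u in((180,300),(190,290),(150,330))])
a=p[90:310,190:400];cv2.imwrite("pics/crop.png",cv2.resize(a,None,fx=2.7,fy=2.7,interpolation=cv2.INTER_CUBIC))
E
```

```text
cam [ 0.34403131 -0.23173458  1.12385356] base px [156.42303722 444.55124367]
round 240 [ 0.4328 -0.1337  0.0775] [ 0.4334 -0.1326  0.0686] [0.0324 0.0318 0.0329] z98 0.084
orange 242 [ 0.3135 -0.1653  0.0781] [ 0.3137 -0.1649  0.0706] [0.0302 0.032  0.0297] z98 0.084
block 235 [ 0.4027 -0.2946  0.0781] [ 0.4028 -0.296   0.0701] [0.0322 0.0311 0.0327] z98 0.084
h1 298 [ 0.5616 -0.2658  0.1648] [ 0.5637 -0.2665  0.1577] [0.0319 0.0323 0.0319] z98 0.172
h2 302 [ 0.6181 -0.3369  0.1642] [ 0.6208 -0.3373  0.1568] [0.033  0.0313 0.0306] z98 0.171
h3 305 [ 0.5467 -0.3931  0.1646] [ 0.5488 -0.395   0.1562] [0.0333 0.0331 0.0319] z98 0.171
bar 277 ((556.8373413085938, -330.8013000488281), (45.850128173828125, 16.901927947998047), 82.25475311279297) 0.22176818751737637
rods 314 [ 0.50264157 -0.32483227  0.13749343]
((499.6172180175781, -323.1990966796875), (40.05878829956055, 74.6387939453125), 83.54972076416016)
tab [ 0.51569414 -0.27580535  0.01234337] [array([ 0.5289, -0.2864,  0.0077]), array([ 0.5081, -0.2657,  0.0077]), array([ 0.5496, -0.3289,  0.1984])]
```

View pics/crop.png

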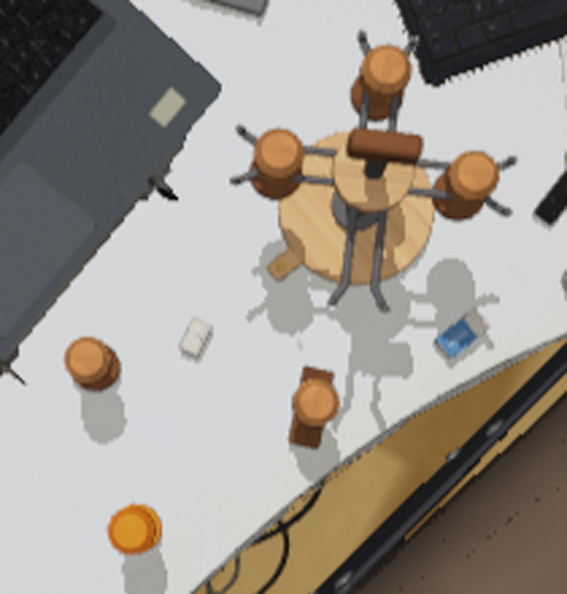

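The crop confirms the target at crop (92,360), which has a brown head and a dark round foot. The look-alike at (135,528) is orange all over, and the oblong-footed stamp at (315,405) stays. The axis is about (.5565,-.331), the hook points along 173.5° and the tab lies at about 126.8°, so the carousel has to turn about 47° clockwise.

```bash
cat >> h.py <<'E'
def go(target,yaw,cur=None):
    "shares for a move to world target/tool yaw; cur=(xyz,yaw) of commanded pose"
    s=status.get_state(); p,y=cur if cur else (s["tcp_pos"],s["eef_rot"][2])
    a=np.radians(y);R=np.array([[np.cos(a),np.sin(a),0],[np.sin(a),-np.cos(a),0],[0,0,-1]])
    t=R.T@(np.array(target)-p)/.2; dy=-((yaw-y+180)%360-180)/360
    print("share",t.round(4),"yaw",round(dy,4),"q6",s["joints"][5].round(1),"t",s["time_s"])
E
python3 - <<'E'
from h import *
go([.5565,-.331,.275],-96.5,(np.array([.298,-.606,.241]),-153.83))
z=np.load("top0.npz");P=pts(z["d"],dict(mtx=z["mtx"],camera_from_world=z["T"]))
for u,v in((180,190),(200,210),(232,165),(195,228),(262,215)):print(P[v,u].round(3))
E
```

```text
share [-1.7664  0.664  -0.17  ] yaw -0.1593 q6 -16.5 t 0.1
[ 0.499 -0.05   0.072]
[ 0.462 -0.086  0.047]
[ 0.551 -0.149  0.055]
[ 0.426 -0.077  0.05 ]
[ 0.456 -0.208  0.011]
```

step_arm:
  xyz:
    - [-0.15,0.06,-0.17]
    - [-0.33,0.12,-0.17]
    - [-0.5,0.19,-0.17]
    - [-0.68,0.26,-0.17]
    - [-0.88,0.33,-0.17]
    - [-0.88,0.33,-0.17]
    - [-0.88,0.33,-0.17]
  yaw: [0,0,0,0,0,0,0]
  claw: [-1,-1,-1,-1,-1,-1,-1]
  grip_force: 20

```text
time_s: 0.68
tcp_pos: [0.4281, -0.4671, 0.2743]
eef_rot: [180.0, -0.0, -153.6]
contact_force: [-0.7, -0.1, -0.8]
gripper_width: 0.0878
gripper_force: 0.0
```

step_arm:
  xyz:
    - [-0.16,0.06,0]
    - [-0.34,0.12,0]
    - [-0.52,0.2,0]
    - [-0.7,0.27,0]
    - [-0.886,0.334,0]
    - [-0.886,0.334,0]
    - [-0.886,0.334,0]
    - [-0.886,0.334,0]
    - [-0.886,0.334,0]
    - [-0.886,0.334,0]
    - [-0.886,0.334,0]
    - [-0.886,0.334,0]
  yaw: [-0.019,-0.038,-0.057,-0.076,-0.095,-0.114,-0.133,-0.152,-0.159,-0.159,-0.159,-0.159]
  claw: [-1,-1,-1,-1,-1,-1,-1,-1,-1,-1,-1,-1]

```text
time_s: 1.68
tcp_pos: [0.5556, -0.3315, 0.2743]
eef_rot: [180.0, 0.0, -96.8]
contact_force: [0.5, 0.7, 0.5]
gripper_width: 0.0879
gripper_force: 0.0
```

```bash
python3 - <<'E'
from h import *
s=status.get_state();print(s["tcp_pos"],s["eef_rot"],s["joints"])
p,d,c=cap("wrist");cv2.imwrite("pics/w1.png",p);print(c)
go([.5565,-.331,.209],-96.5)
E
```

```text
[ 0.55564426 -0.33147746  0.27431884] [ 1.79971545e+02  2.06175359e-03 -9.67501870e+01] [-1.35739768e+01  1.69028732e+01 -1.63232976e-01  1.39503929e-03
 -7.29623927e+01  6.82338121e+00]
{'mtx': array([[332.27790566,   0.        , 276.59421587],
       [  0.        , 332.27790566, 206.73721669],
       [  0.        ,   0.        ,   1.        ]]), 'T_tool_cam': array([[ 3.27797095e-04, -9.69820072e-01, -2.43821494e-01,
         6.40409509e-02],
       [ 9.99999859e-01,  4.19819411e-04, -3.25452204e-04,
        -1.17939472e-03],
       [ 4.17991075e-04, -2.43821353e-01,  9.69820073e-01,
        -1.44680735e-01],
       [ 0.00000000e+00,  0.00000000e+00,  0.00000000e+00,
         1.00000000e+00]])}
share [-0.0024 -0.0037  0.327 ] yaw -0.0006 q6 6.8 t 1.7333
```

View pics/w1.png

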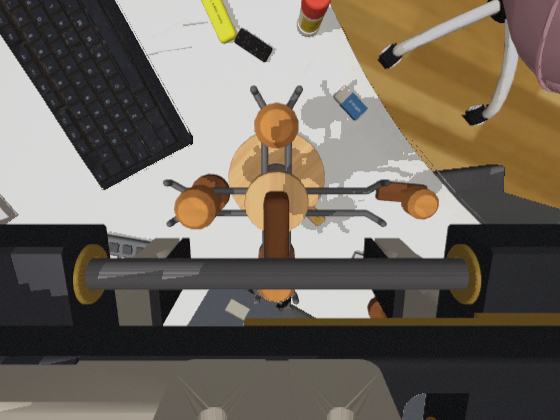

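The wrist view shows the bar centred between the fingers (column 277) and square to them. The empty hook points right at (345,205). I'll descend and grip.

step_arm:
  xyz:
    - [0,0,0.12]
    - [0,0,0.24]
    - [0,0,0.325]
    - [0,0,0.325]
    - [0,0,0.325]
    - [0,0,0.325]
    - [0,0,0.325]
    - [0,0,0.325]
    - [0,0,0.325]
    - [0,0,0.325]
    - [0,0,0.325]
    - [0,0,0.325]
  yaw: [0,0,0,0,0,0,0,0,0,0,0,0]
  claw: [-1,-1,-1,-1,0.3,1,1,1,1,1,1,1]
  grip_force: 20

```text
time_s: 2.73
tcp_pos: [0.5561, -0.3308, 0.2097]
eef_rot: [-180.0, -0.0, -96.6]
contact_force: [0.1, 0.8, -0.6]
gripper_width: 0.0399
gripper_force: 0.0
```

step_arm:
  xyz:
    - [0,0,0]
    - [0,0,0]
    - [0,0,0]
    - [0,0,0]
    - [0,0,0]
    - [0,0,0]
    - [0,0,0]
    - [0,0,0]
  yaw: [0,0,0,0,0,0,0,0]
  claw: [1,1,1,1,1,1,1,1]

```text
time_s: 3.4
tcp_pos: [0.5562, -0.3308, 0.2095]
eef_rot: [-180.0, 0.0, -96.6]
contact_force: [0.3, -0.6, -0.8]
gripper_width: 0.016
gripper_force: 20.0
```

step_arm:
  xyz:
    - [0,0,0]
    - [0,0,0]
    - [0,0,0]
    - [0,0,0]
    - [0,0,0]
    - [0,0,0]
    - [0,0,0]
    - [0,0,0]
    - [0,0,0]
    - [0,0,0]
    - [0,0,0]
    - [0,0,0]
    - [0,0,0]
    - [0,0,0]
    - [0,0,0]
    - [0,0,0]
  yaw: [0.01,0.02,0.03,0.04,0.05,0.06,0.07,0.08,0.09,0.1,0.11,0.12,0.13,0.13,0.13,0.13]
  claw: [1,1,1,1,1,1,1,1,1,1,1,1,1,1,1,1]

```text
time_s: 4.73
tcp_pos: [0.5557, -0.3305, 0.2095]
eef_rot: [179.9, -0.0, -143.3]
contact_force: [-2.3, 3.7, 1.2]
gripper_width: 0.016
gripper_force: 20.0
```

```bash
python3 - <<'E'
from h import *
s=status.get_state();print(s["tcp_pos"],s["eef_rot"],s["moment"])
p,d,c=cap("top");a=p[90:310,190:400];cv2.imwrite("pics/t2.png",cv2.resize(a,None,fx=2.7,fy=2.7,interpolation=cv2.INTER_CUBIC))
E
```

```text
[ 0.55566177 -0.33054284  0.20948316] [ 1.79948509e+02 -2.08690373e-02 -1.43274530e+02] [ 0.99636342  0.9535804  -0.02396926]
```

View pics/t2.png

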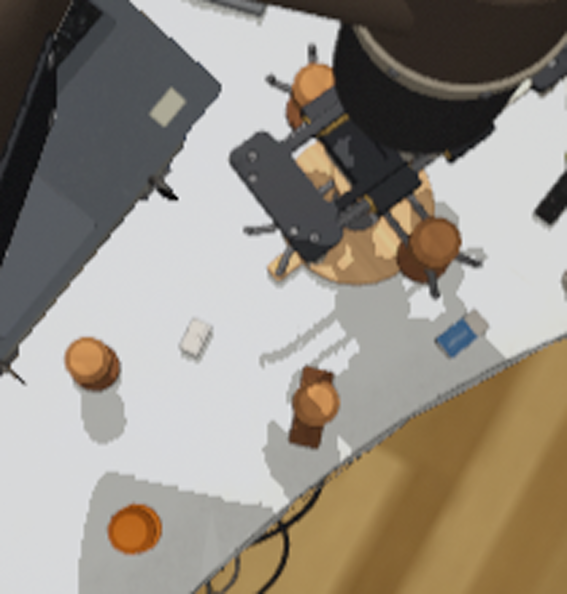

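The carousel has turned: the hook rod ends at crop (255,231) and (285,270) straddle the tab line. I'll release, back up and check from above.

step_arm:
  xyz:
    - [0,0,0]
    - [0,0,0]
    - [0,0,0]
    - [0,0,0]
    - [0,0,0]
    - [0,0,0]
    - [0,0,0]
    - [0,0,-0.1]
    - [0,0,-0.25]
    - [0,0,-0.4]
    - [0,0,-0.4]
  yaw: [0,0,0,0,0,0,0,0,0,0,0]
  claw: [-0.3,-0.3,-0.3,-0.3,-0.3,-0.3,-0.3,-0.3,-0.3,-0.3,-0.3]

```text
time_s: 5.7
tcp_pos: [0.5583, -0.3323, 0.2966]
eef_rot: [-179.5, 0.2, -143.3]
contact_force: [0.4, -1.7, 1.2]
gripper_width: 0.0569
gripper_force: 0.0
```

```bash
python3 - <<'E'
from h import *
s=status.get_state();print(s["tcp_pos"],s["gripper_width"],s["joints"])
go([.433,-.1335,.16],-143.3)
E
```

```text
[ 0.55825943 -0.33233061  0.29659152] 0.05686737852226453 [-13.50641886  16.22957411   1.69899514   0.15588703 -74.93498418
 -39.87906913]
share [-0.0911  1.1715  0.683 ] yaw -0.0001 q6 -39.9 t 5.7
```

step_arm:
  xyz:
    - [-0.02,0.18,0]
    - [-0.04,0.37,0]
    - [-0.06,0.56,0.05]
    - [-0.08,0.75,0.2]
    - [-0.09,0.95,0.35]
    - [-0.09,0.95,0.35]
    - [-0.09,0.95,0.35]
    - [-0.09,0.95,0.35]
  yaw: [0,0,0,0,0,0,0,0]
  claw: [-0.6,-0.6,-0.6,-0.6,-0.6,-0.6,-0.6,-0.6]

```text
time_s: 6.37
tcp_pos: [0.4573, -0.1672, 0.22]
eef_rot: [-180.0, 0.0, -143.3]
contact_force: [0.8, -0.0, 0.2]
gripper_width: 0.0699
gripper_force: 0.0
```

```bash
python3 - <<'E'
from h import *
p,d,c=cap("top");P=pts(d,c);hsv=cv2.cvtColor(p,cv2.COLOR_BGR2HSV)
cv2.imwrite("pics/t3.png",cv2.resize(p[90:310,190:400],None,fx=2.7,fy=2.7,interpolation=cv2.INTER_CUBIC))
q=P[100:215,260:400].reshape(-1,3)
m=(q[:,2]>.212)&(q[:,2]<.226);r=cv2.minAreaRect((q[m,:2]*1000).astype(np.float32));print("bar",m.sum(),r)
H=hsv[100:215,260:400].reshape(-1,3)
for a in(-53,37,217):
    t=np.radians(a);g=np.array([.5565+.065*np.cos(t),-.331+.065*np.sin(t)])
    k=(np.hypot(*(q[:,:2]-g).T)<.03)&(q[:,2]>.142)&(q[:,2]<.18)&(H[:,1]>100);w=q[k];print(a,k.sum(),((w.max(0)+w.min(0))/2).round(4),(w.max(0)-w.min(0)).round(3))
s=status.get_state();print(s["tcp_pos"],s["eef_rot"],s["gripper_width"])
go([.433,-.1335,.16],-143.3)
# wrist
p,d,c=cap("wrist");cv2.imwrite("pics/w3.png",p)
hs=cv2.cvtColor(p,cv2.COLOR_BGR2HSV)
T=c["T_tool_cam"];K=c["mtx"];v,u=np.mgrid[:420,:560]
C=np.stack([(u-K[0,2])/K[0,0]*d,(v-K[1,2])/K[1,1]*d,d],-1)@T[:3,:3].T+T[:3,3]
a=np.radians(s["eef_rot"][2]);R=np.array([[np.cos(a),np.sin(a),0],[np.sin(a),-np.cos(a),0],[0,0,-1]])
W=C@R.T+s["tcp_pos"]
k=(np.hypot(W[...,0]-.433,W[...,1]+.1335)<.03)&(W[...,2]>.054)&(W[...,2]<.09)&(d>0);w=W[k]
print("stamp wrist",k.sum(),w.mean(0).round(4),((w.max(0)+w.min(0))/2).round(4),(w.max(0)-w.min(0)).round(3))
E
```

```text
bar 264 ((556.640869140625, -330.8165283203125), (45.81223678588867, 17.445789337158203), 37.194244384765625)
-53 302 [ 0.5947 -0.3818  0.1586] [0.032 0.031 0.029]
37 298 [ 0.6081 -0.2919  0.1579] [0.032 0.033 0.031]
217 299 [ 0.5037 -0.3692  0.1585] [0.032 0.033 0.029]
[ 0.45818181 -0.16774189  0.2204998 ] [-1.79917016e+02  5.41025604e-02 -1.43321196e+02] 0.0699034036779413
share [-0.0013  0.2125  0.3025] yaw -0.0001 q6 -56.4 t 6.4167
stamp wrist 1205 [ 0.4332 -0.1333  0.0781] [ 0.4343 -0.1307  0.0696] [0.033 0.033 0.03 ]
```

View pics/t3.png

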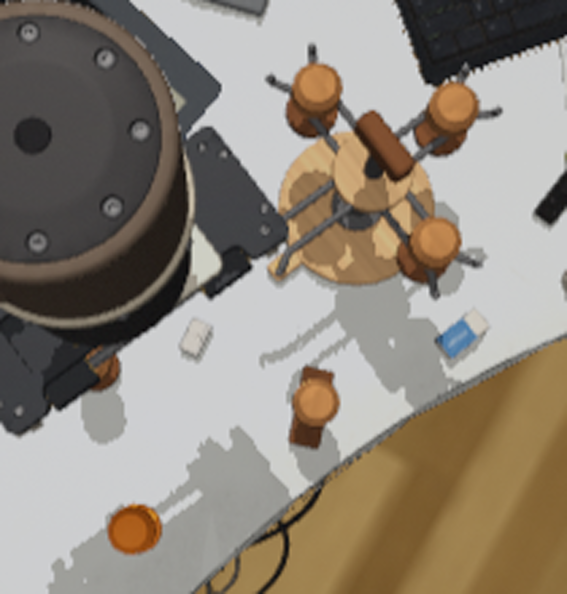

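View pics/w3.png

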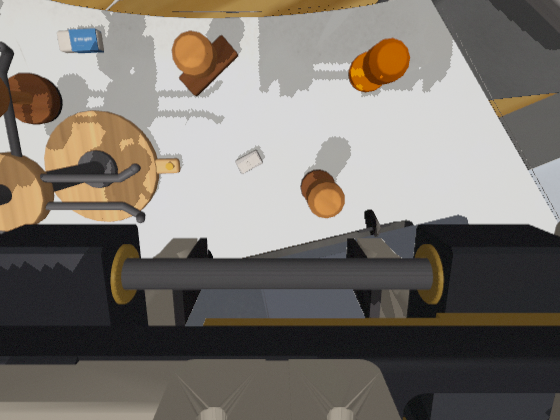

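The top view shows the hook over the tab with its rods at crop (285,200)–(280,265), and the block stamp untouched at (315,403). The wrist view shows the target stamp at (325,198), the brass dot at (173,167) and a laptop clip at (372,222), clear of the grasp.

```bash
python3 - <<'E'
from h import *
s=status.get_state();print(s["tcp_pos"],s["eef_rot"][2])
go([.4332,-.1333,.067],-143.3)
p,d,c=cap("wrist")
T=c["T_tool_cam"];K=c["mtx"]
a=np.radians(s["eef_rot"][2]);R=np.array([[np.cos(a),np.sin(a),0],[np.sin(a),-np.cos(a),0],[0,0,-1]])
for u,v in((173,167),(375,225)):
    z=d[v,u];C=T[:3,:3]@np.array([(u-K[0,2])/K[0,0]*z,(v-K[1,2])/K[1,1]*z,z])+T[:3,3];w=R@C+s["tcp_pos"];print(w,np.degrees(np.arctan2(w[1]+.3308,w[0]-.556)),np.hypot(w[1]+.3308,w[0]-.556))
E
```

```text
[ 0.45848041 -0.16801233  0.22055886] -143.36904141765757
share [-0.0021  0.2147  0.7678] yaw -0.0002 q6 -56.4 t 6.4667
[ 0.50998088 -0.2675585   0.01116216] 126.04236668894818 0.07821282850099175
[ 0.42731353 -0.07314085  0.05918506] 116.53958879973013 0.2880077158754407
```

step_arm:
  xyz:
    - [0,0.1,0.1]
    - [0,0.215,0.2]
    - [0,0.215,0.35]
    - [0,0.215,0.5]
    - [0,0.215,0.62]
    - [0,0.215,0.7]
    - [0,0.215,0.765]
    - [0,0.215,0.765]
    - [0,0.215,0.765]
    - [0,0.215,0.765]
    - [0,0.215,0.765]
  yaw: [0,0,0,0,0,0,0,0,0,0,0]
  claw: [-0.6,-0.6,-0.6,-0.6,-0.6,-0.6,-0.6,-0.6,-0.6,-0.6,-0.6]

```text
time_s: 7.43
tcp_pos: [0.4326, -0.1332, 0.0676]
eef_rot: [-179.9, 0.1, -143.4]
contact_force: [-0.0, -0.6, -0.0]
gripper_width: 0.07
gripper_force: 0.0
```

step_arm:
  xyz:
    - [0,0,0]
    - [0,0,0]
    - [0,0,0]
    - [0,0,0]
    - [0,0,0]
    - [0,0,0]
    - [0,0,0]
    - [0,0,0]
    - [0,0,0]
    - [0,0,0]
  yaw: [0,0,0,0,0,0,0,0,0,0]
  claw: [1,1,1,1,1,1,1,1,1,1]
  grip_force: 15

```text
time_s: 8.27
tcp_pos: [0.4316, -0.133, 0.0666]
eef_rot: [180.0, 0.0, -143.4]
contact_force: [-1.8, 0.9, 1.3]
gripper_width: 0.0335
gripper_force: 15.0
```

step_arm:
  xyz:
    - [0,0,-0.1]
    - [0,0,-0.2]
    - [0,0,-0.35]
    - [0,0,-0.5]
    - [0,0,-0.6]
    - [0,0,-0.6]
    - [0,0,-0.6]
    - [0,0,-0.6]
    - [0,0,-0.6]
    - [0,0,-0.6]
    - [0,0,-0.6]
    - [0,0,-0.6]
    - [0,0,-0.6]
    - [0,0,-0.6]
    - [0,0,-0.6]
    - [0,0,-0.6]
    - [0,0,-0.6]
    - [0,0,-0.6]
    - [0,0,-0.6]
    - [0,0,-0.6]
  yaw: [0,0,0,0,-0.016,-0.032,-0.048,-0.064,-0.08,-0.096,-0.112,-0.128,-0.144,-0.16,-0.176,-0.192,-0.208,-0.224,-0.24,-0.251]
  claw: [1,1,1,1,1,1,1,1,1,1,1,1,1,1,1,1,1,1,1,1]

```text
time_s: 9.93
tcp_pos: [0.4313, -0.133, 0.1863]
eef_rot: [180.0, 0.0, -52.7]
contact_force: [-0.1, -0.5, -1.1]
gripper_width: 0.0333
gripper_force: 15.0
```

step_arm:
  xyz:
    - [0,0,0]
    - [0,0,0]
    - [0,0,0]
  yaw: [0,0,0]
  claw: [1,1,1]

```text
time_s: 10.18
tcp_pos: [0.4315, -0.1331, 0.1864]
eef_rot: [180.0, 0.0, -53.2]
contact_force: [0.6, -0.1, 0.1]
gripper_width: 0.0333
gripper_force: 15.0
```

```bash
python3 - <<'E'
from h import *
s=status.get_state();print(s["tcp_pos"],s["eef_rot"],s["gripper_width"])
t=np.radians(127);u=np.array([np.cos(t),np.sin(t)]);A=np.array([.556,-.3308])
for r in(.14,.1,.065):go([*(A+r*u),.181],-53)
E
```

```text
[ 0.43147063 -0.1330589   0.18642709] [ 1.79988701e+02  1.03921817e-02 -5.31710648e+01] 0.033295454957522536
share [0.4646 0.0964 0.0271] yaw -0.0005 q6 28.8 t 10.1833
share [0.6646 0.0958 0.0271] yaw -0.0005 q6 28.8 t 10.1833
share [0.8396 0.0952 0.0271] yaw -0.0005 q6 28.8 t 10.1833
```

step_arm:
  xyz:
    - [0.08,0.05,0]
    - [0.18,0.096,0]
    - [0.28,0.096,0]
    - [0.38,0.096,0.01]
    - [0.465,0.096,0.01]
    - [0.465,0.096,0.01]
    - [0.465,0.096,0.01]
    - [0.465,0.096,0.01]
  yaw: [0,0,0,0,0,0,0,0]
  claw: [1,1,1,1,1,1,1,1]

```text
time_s: 10.85
tcp_pos: [0.4717, -0.2187, 0.1842]
eef_rot: [180.0, 0.0, -53.1]
contact_force: [-0.4, 0.7, -0.7]
gripper_width: 0.0333
gripper_force: 15.0
```

```bash
python3 - <<'E'
from h import *
s=status.get_state();print(s["tcp_pos"],s["eef_rot"])
p,d,c=cap("wrist");p2,_,_=cap("scene")
cv2.imwrite("pics/m4.png",np.vstack([cv2.resize(p,(400,300)),cv2.resize(p2[130:310,180:420],(400,300),interpolation=cv2.INTER_CUBIC)]))
t=np.radians(127);u=np.array([np.cos(t),np.sin(t)]);A=np.array([.556,-.3308])
go([*(A+.065*u),.181],-53)
E
```

```text
[ 0.47165071 -0.21870131  0.18420737] [ 1.79969851e+02  4.43220270e-02 -5.31115823e+01]
share [0.3773 0.0014 0.0179] yaw -0.0001 q6 40.2 t 10.95
```

View pics/m4.png

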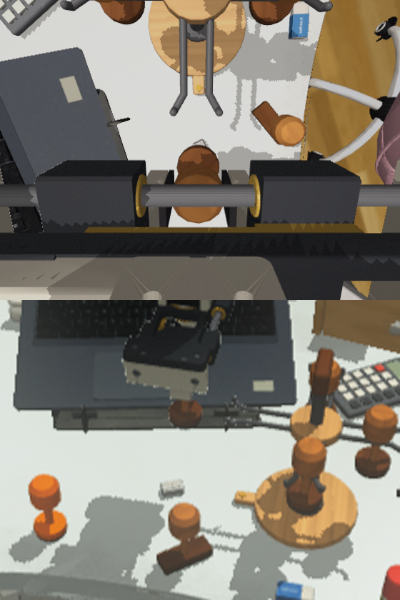

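The wrist view shows the held stamp (column 198), the hook mouth (middle at 196) and the tab (200) in line. The scene view shows the stamp held upright outside the mouth. I'll go in, then lower.

step_arm:
  xyz:
    - [0.06,0,0]
    - [0.12,0,0]
    - [0.18,0,0]
    - [0.24,0,0]
    - [0.3,0,0]
    - [0.35,0,0]
    - [0.38,0,0]
    - [0.38,0,0]
    - [0.38,0,0.03]
    - [0.38,0,0.06]
    - [0.38,0,0.09]
    - [0.38,0,0.11]
    - [0.38,0,0.125]
    - [0.38,0,0.135]
    - [0.38,0,0.14]
    - [0.38,0,0.14]
  yaw: [0,0,0,0,0,0,0,0,0,0,0,0,0,0,0,0]
  claw: [1,1,1,1,1,1,1,1,1,1,1,1,1,1,1,1]

```text
time_s: 12.28
tcp_pos: [0.5179, -0.2795, 0.1565]
eef_rot: [180.0, 0.0, -53.0]
contact_force: [0.0, -0.2, -0.7]
gripper_width: 0.0332
gripper_force: 15.0
```

```bash
python3 - <<'E'
from h import *
s=status.get_state();print(s["tcp_pos"],s["eef_rot"],s["contact_force"],s["moment"])
p,d,c=cap("wrist");p2,_,_=cap("scene")
cv2.imwrite("pics/m5.png",np.vstack([cv2.resize(p,(400,300)),cv2.resize(p2[130:310,240:480],(400,300),interpolation=cv2.INTER_CUBIC)]))
E
```

```text
[ 0.51786196 -0.27954466  0.15645067] [ 1.79991332e+02  5.15111756e-03 -5.30191717e+01] [ 0.01739867 -0.1822352  -0.74797029] [-0.01952156  0.11166251  0.05940937]
```

View pics/m5.png

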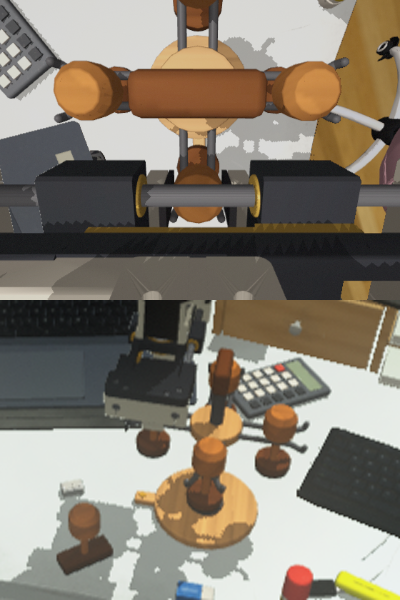

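The neck sits between the rods, with the stamp at wrist (198,190) and in line with them. I'll lower it the last 2 mm, open and go straight up.

step_arm:
  xyz:
    - [0,0,0.005]
    - [0,0,0.01]
    - [0,0,0.01]
    - [0,0,0.01]
    - [0,0,0.01]
    - [0,0,0.01]
    - [0,0,0.01]
    - [0,0,0.01]
    - [0,0,0.01]
    - [0,0,0.01]
    - [0,0,-0.05]
    - [0,0,-0.15]
    - [0,0,-0.3]
    - [0,0,-0.45]
    - [0,0,-0.6]
    - [0,0,-0.6]
    - [0,0,-0.6]
  yaw: [0,0,0,0,0,0,0,0,0,0,0,0,0,0,0,0,0]
  claw: [1,1,1,-0.3,-0.3,-0.3,-0.3,-0.3,-0.3,-0.3,-0.3,-0.3,-0.3,-0.3,-0.3,-0.3,-0.3]

```text
time_s: 13.8
tcp_pos: [0.5188, -0.2798, 0.2787]
eef_rot: [-179.8, -0.2, -53.0]
contact_force: [0.3, 0.1, -1.1]
gripper_width: 0.0564
gripper_force: 0.0
```

step_arm:
  xyz:
    - [-0.15,0,0]
    - [-0.3,0,0]
    - [-0.45,0,0]
    - [-0.6,0,0]
    - [-0.75,0,0]
    - [-0.75,0,0]
    - [-0.75,0,0]
  yaw: [0,0,0,0,0,0,0]
  claw: [-0.3,-0.3,-0.3,-0.3,-0.3,-0.3,-0.3]

```text
time_s: 14.38
tcp_pos: [0.4267, -0.1588, 0.2763]
eef_rot: [-180.0, 0.0, -52.9]
contact_force: [0.9, -0.3, 0.5]
gripper_width: 0.0574
gripper_force: 0.0
```

```bash
python3 - <<'E'
from h import *
p,d,c=cap("top");P=pts(d,c);hsv=cv2.cvtColor(p,cv2.COLOR_BGR2HSV)
q=P.reshape(-1,3);H=hsv.reshape(-1,3)
for n,g,lo in(("hung",(.5169,-.2789),.142),("opp",(.595,-.382),.142),("left",(.608,-.292),.142),("right",(.504,-.369),.142),("block",(.4028,-.295),.05)):
    k=(np.hypot(*(q[:,:2]-g).T)<.03)&(q[:,2]>lo)&(q[:,2]<lo+.04)&(H[:,1]>100);w=q[k]
    if k.sum():print(n,k.sum(),((w.max(0)+w.min(0))/2).round(4),(w.max(0)-w.min(0)).round(3),np.percentile(w[:,2],98).round(4))
p2,_,_=cap("scene")
cv2.imwrite("pics/m6.png",np.vstack([cv2.resize(p[90:250,240:400],(300,300)),cv2.resize(p2[130:310,240:420],(300,300),interpolation=cv2.INTER_CUBIC)]))
E
```

```text
hung 294 [ 0.5163 -0.2785  0.1573] [0.032 0.031 0.03 ] 0.1708
opp 299 [ 0.5947 -0.382   0.1585] [0.032 0.032 0.028] 0.1716
left 299 [ 0.6079 -0.2911  0.1575] [0.032 0.031 0.029] 0.1715
right 299 [ 0.5046 -0.3693  0.158 ] [0.033 0.032 0.032] 0.1712
block 235 [ 0.4029 -0.2952  0.0696] [0.032 0.033 0.03 ] 0.084
```

View pics/m6.png

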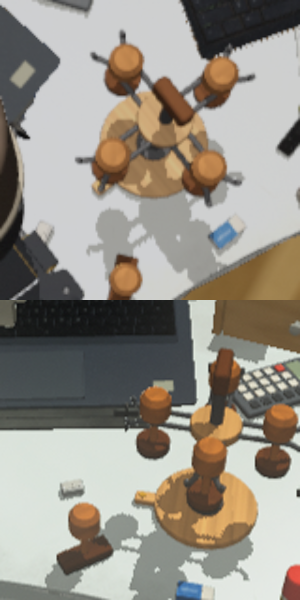

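The stamp hangs upright at the front hook, at top (110,158), at the same height as the other three. The block stamp has not moved, and the gripper is clear. I'm handing in.

```bash
python3 -c "
from plant import job;print(job.close_job())"
```

```text
the job is handed in; nothing more can be done
None
```

The carousel's empty hook now points to the front tab with the round-footed stamp hanging on it, the oblong-footed stamp is where it was, and the job is handed in after about 14.5 s (no verdict was returned).

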